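# Shut the sampler carriage and sight its index mark in the inspection mirror

### The job

Push the loaded tube carriage fully home into its dock. Then turn the sprung inspection mirror by its blue grip until the orange ball on the carriage appears in the middle of the mirror to the small inspection camera, and finish while still holding the mirror steady at that angle, because it springs back when let go. Leave the jar and the bottles where they stand.

Things in the scene. Friction and masses are not known exactly. Their poses are not given: they have to be found in the camera images.
- head: Inspection head, fixed to the bench left or right of the robot (dock on the other side), yaw varies: aluminium plate 250 x 90 x 12 mm (x = -60 to 190 mm) with the mirror's vertical spindle and, ahead on a post, a black 50 x 44 x 44 mm inspection camera. Origin: on the bench, exactly below the spindle axis. x axis: level, from the spindle to the camera; z up.
- lens (a point): Centre of the inspection camera's lens front, 123 mm from the spindle axis along the head's x and 100 mm above the bench. The camera looks straight at the spindle axis, level.
- mirror: Upright mirror 48 mm wide, 6 mm thick, 72 to 128 mm above the bench, its reflecting face on the vertical spindle axis. Origin: on the bench below that axis; x axis: normal, out of the reflecting face; z up. At rest it faces the camera (x along the head's x); it turns up to 1.35 rad either way about the vertical against a light centring spring (0.06 N m per rad).
- mirror_grip (a point): Point to hold the mirror: its blue grip, an upright plate above the mirror, 10 mm thick along the mirror's x, 40 mm wide along the mirror's y, from 128 to 170 mm above the bench, its middle plane 1 mm behind the spindle axis. This point lies on the spindle axis 150 mm above the bench; same axes as the mirror.
- sight_line (a point): Imaginary point on the spindle axis, 100 mm above the bench. Its x axis is the camera's line of sight after the mirror: to the lens at rest, turning twice as far as the mirror, the same way. It meets the ball (camera sees ball mid-mirror) when the mirror's normal halves the level angle at the spindle between lens and ball.
- dock: Sampler dock, fixed to the bench: ivory base plate 270 x 130 x 10 mm with two rails and, at its far end, an ivory and navy housing 120 mm tall (x = 165 to 250 mm, y = -65 to 65 mm). Origin: on the bench, below the front face of the carriage's handle when the carriage is home. x axis: level, the direction in which the carriage goes home (away from the robot, give or take the yaw).
- carriage (a joint): How far the grey tube carriage (154 x 100 mm, 8 teal-capped tubes standing in it, tops 72 mm above the bench) is out, m: 0 = fully home against the dock, 0.10 = fully out, towards the robot. It slides along the dock's x with about 1.5 N of friction and stays where it is left.
- carriage_handle (a point): Middle of the front (robot-side) face of the carriage's yellow upright handle plate, 55 mm above the bench; the plate is 12 mm thick along the dock's x, 50 mm wide, from 26 to 75 mm above the bench. The first tubes' rack stands 42 mm behind its back face. Moves with the carriage; axes as the dock's.
- mark (a point): Centre of the orange index ball, 22 mm across, on a thin post on the carriage, 100 mm above the bench, 125 mm behind the handle's front face along the dock's x. Moves with the carriage.
- amber_jar: Bystander: amber glass jar with black cap, 48 mm across, 62 mm tall; origin at the centre of its underside.
- water_bottle: Bystander: clear plastic bottle with white cap, 60 mm across, 160 mm tall; origin at the centre of its underside.
- amber_bottle: Bystander: amber bottle with black cap, 60 mm across, 150 mm tall; origin at the centre of its underside.

How it is judged:
On the way, in this order (a step that is already met when the one before it is completed fails the run):
1. the carriage is pushed fully home (less than 4 mm out) (value of joint carriage below 0.004 m), for 0.2 s.
2. the mirror, held by the fingers, shows the ball to the camera (y of mark in the frame of sight_line between -0.025 and 0.025 m and x of mark in the frame of sight_line above 0.1 m and contact force between mirror and the fingers above 0.4 N and value of joint carriage below 0.004 m), for 0.3 s.
At the end, for the whole second after the job is handed in: The carriage is less than 4 mm from home; the camera's line of sight, reflected in the mirror, passes within 25 mm to either side of the ball's centre; the fingers are on the mirror or its grip (more than 0.4 N) and it is still (below 0.1 rad/s) (all of step 2 and angular speed of mirror below 0.1 rad/s); the arm keeps its last pose, push and grip.
It fails at once if the amber jar is moved by more than 30 mm or tipped (distance of amber_jar from where it was at the start of the episode above 0.03 m or angle between amber_jar's own z axis and vertical above 0.4 rad).
It fails at once if the water bottle is moved by more than 30 mm or tipped (distance of water_bottle from where it was at the start of the episode above 0.03 m or angle between water_bottle's own z axis and vertical above 0.4 rad).
It fails at once if the amber bottle is moved by more than 30 mm or tipped (distance of amber_bottle from where it was at the start of the episode above 0.03 m or angle between amber_bottle's own z axis and vertical above 0.4 rad).
It also fails if it takes over 48 s, if anything falls off the work surface, if the arm or the gripper's body presses on something with over 40 N, if the wrist force passes 120 N, or if a joint passes its speed limit or range.

### The arm

A 6-joint arm with a two-finger parallel gripper is mounted at the origin on the work surface. World frame = base frame: x ahead of the robot, y to its left, z up, the work surface at z = 0. Lengths are in m, angles in rad, forces in N, time in s.
With the tool pointing down it reaches from about 0.275 to 0.75 m from the base axis. Payload 10.2 kg.
Tool frame: the origin (TCP) lies at the very end of the fingers, on their centre line; the grasp point (between the pads) lies 19 mm behind it; z points along the fingers, y is the line along which they close (so a half turn about z gives the same grasp; the last joint's range is limited). The gripper opens to 88 mm and grips with 3 to 60 N. Pads are 18 mm wide; open, the fingers measure 123 mm over their backs; the gripper's body (75 mm by 187 mm) begins 45 mm behind the grasp point.
Start: joints at [1.096, 0.313, 1.498, -0, 1.331, -0.223], TCP at [0.131, 0.508, 0.239] pointing down, gripper open.
Joint ranges: [-2.94, 2.94], [-0.97, 2.17], [0.19, 2.56], [-1.23, 4.37], [0.02, 3.11], [-2.88, 2.88]. Speed limits (rad/s): [2.39, 2.39, 3.01, 3.14, 3.14, 3.14].

### API

Orientations are given as a unit quaternion [x, y, z, w].
In Python, from plant import env, imaging gives the robot as it stands. The module is installed in compiled form; this text tells all that it offers.
- The arm moves only by the tool drive_tool, never from a script. Its argument "steps" is text: rows parted by semicolons, each of 7 numbers parted by spaces: the opening, from 0 (shut) to 1 (fully open), then the shift along the world's x, y, z in cm, then the turn, a rotation vector about the world's x, y, z in degrees. A call has 1 to 20 rows; each row shifts and turns the commanded pose from where the row before left it; what a row does not reach is not made up. A row lasts 1/8 s, in which the tool goes at most 62.5 mm and 10.7 degrees, less where a joint would pass 70% of its speed; a pose out of reach is approached as far as the arm can. A call is refused whole if a number of a shift passes 6.25 or a number of a turn 10.7, either way. A call with a gripper value outside its range is refused whole. The fingers move at their own pace and stop on an object; the grip force is fixed at half the most. Time passes only in rows, so rows that do not move let the fingers close. It gives the time, the measured TCP pose, the force, the opening and the grip force at its end, in the units of the state.
- env.read_state(): the state, without advancing time (a new reading comes with each control period).
- imaging.get_image(name): name is "side" or "top" or "wrist"; returns the picture (400x640x3 uint8, red, green, blue); there is no depth.
- imaging.camera_model(name): a dict with "fx", "fy", "cx", "cy" (pixels), "R" (3x3) and "t" (3): a world point X has camera coordinates R X + t; the wrist camera has in their place "tool_from_camera" (4x4, takes a point from camera to tool coordinates, whose origin is the TCP and whose axes are the flange's). Camera axes: x right, y down, z forward; pixel columns grow to the right and rows downward; lengths in m; the calibration is good to about 2 mm. The wrist camera is an equidistant fisheye: a pixel r from the principal point sees the ray r / f radians off the axis. A picture is of the moment at which its call begins: read the wrist's pose just before it. camera_model takes no time and is no camera call.
- env.job_done(): hands the job in; it is judged then, once.
The state is a dict: "t": time; "joint_pos": joint angles; "qvel": joint speeds; "effort": joint torques, N m; "tcp_pos": TCP position; "tool_rot": TCP orientation; "contact_force": force on the tool from outside, world axes, zero at the start; "wrist_torque": the same for the moment, N m; "opening": finger opening in m; "gripper_force": force on a finger pad.
Only numpy, scipy, OpenCV 4.12 (cv2) and the standard library are available. Lean on these libraries where they do the work, as an engineer would, in place of code of your own. Each camera call takes 0.05 s, during which the arm holds its last target. There are 200 camera calls.

## Working session

There is one attempt and no reset: what is moved stays moved. The work goes in short steps, Python scripts to look and compute and a tool call to move; the robot and the scene stay as the last step left them, time stands still between calls to the robot, and variables do not carry over. Pictures are saved under pics/ and viewed, at most 10 in all, crops included, and the job is handed in when it is done.

Besides the shell and the picture viewer there is one more tool, called after "Emit:" as name(argument=value, ...), one argument or row to a line, values as JSON. drive_tool: Moves the arm, as the interface text tells. Its arguments: {"type":"object","properties":{"steps":{"type":"string"}},"required":["steps"]}

```bash
mkdir -p pics; python3 - <<'E'
from plant import env, imaging
import cv2, numpy as np
s=env.read_state(); print({k:np.round(v,3).tolist() for k,v in s.items()})
for n in ("side","top","wrist"):
    im=imaging.get_image(n); cv2.imwrite(f"pics/{n}0.png",im[:,:,::-1])
    print(n,{k:np.round(v,4).tolist() for k,v in imaging.camera_model(n).items()})
E
```

```text
{'t': 0.0, 'joint_pos': [1.096, 0.313, 1.498, -0.0, 1.331, -0.223], 'qvel': [-0.001, 0.002, -0.001, -0.002, 0.001, -0.0], 'effort': [-0.001, -40.222, -25.227, 0.069, 0.035, -0.0], 'tcp_pos': [0.131, 0.508, 0.238], 'tool_rot': [0.126, 0.992, -0.001, -0.0], 'contact_force': [0.485, 0.005, -0.161], 'wrist_torque': [-0.057, 0.079, -0.007], 'gripper_force': 0.0, 'opening': 0.088}
side {'fx': 507.3421, 'fy': 507.3421, 'cx': 319.254, 'cy': 203.7829, 'R': [[-0.965, -0.2621, 0.0054], [-0.1823, 0.6561, -0.7323], [0.1884, -0.7077, -0.6809]], 't': [0.635, 0.1617, 1.3183]}
top {'fx': 476.6149, 'fy': 476.6149, 'cx': 321.578, 'cy': 206.5621, 'R': [[-0.0231, -0.9997, 0.0104], [-0.9978, 0.0225, -0.0616], [0.0614, -0.0118, -0.998]], 't': [0.0897, 0.6141, 1.4972]}
wrist {'fx': 309.7069, 'fy': 309.7069, 'cx': 319.0584, 'cy': 197.5494, 'tool_from_camera': [[0.0006, -0.9522, -0.3056, 0.0782], [1.0, 0.0005, 0.0006, -0.0009], [-0.0005, -0.3056, 0.9522, -0.1452], [0.0, 0.0, 0.0, 1.0]]}
```

View pics/top0.png

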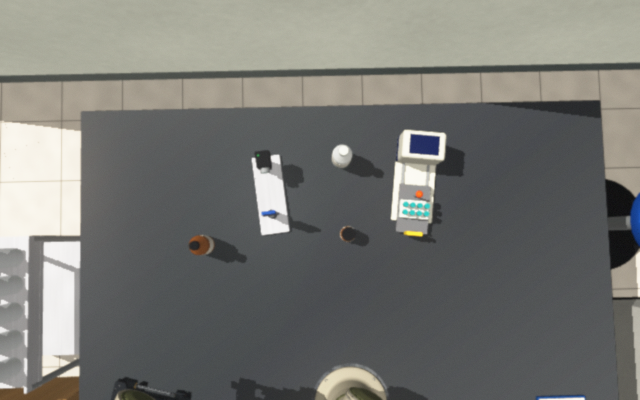

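View pics/side0.png

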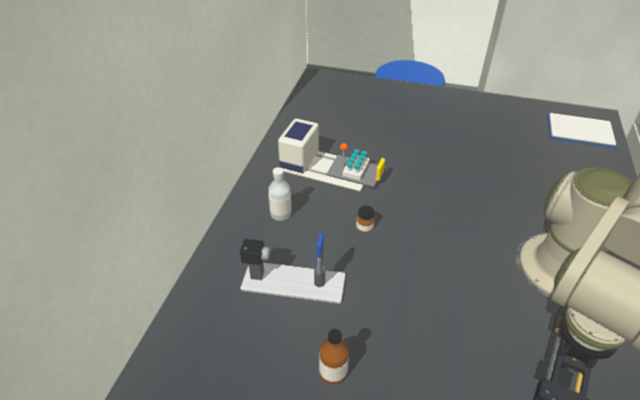

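The top view shows the dock at the right (handle ~(414,233), ball (419,195)) and the head at the left (grip (269,213), camera (263,158)). The jar stands between them at (347,233), the water bottle at (342,156) and the amber bottle at (201,245). I'll enlarge both views.

```bash
python3 - <<'E'
import cv2
t=cv2.imread("pics/top0.png"); s=cv2.imread("pics/side0.png")
a=cv2.resize(t[120:245,240:310],None,fx=4.6,fy=4.6,interpolation=cv2.INTER_CUBIC)
b=cv2.resize(t[120:245,380:450],None,fx=4.6,fy=4.6,interpolation=cv2.INTER_CUBIC)
cv2.imwrite("pics/topc.png",cv2.hconcat([a,b]))
cv2.imwrite("pics/sidec.png",cv2.resize(s[110:310,230:400],None,fx=3,fy=3,interpolation=cv2.INTER_CUBIC))
E
```

```text
(no output)
```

View pics/topc.png

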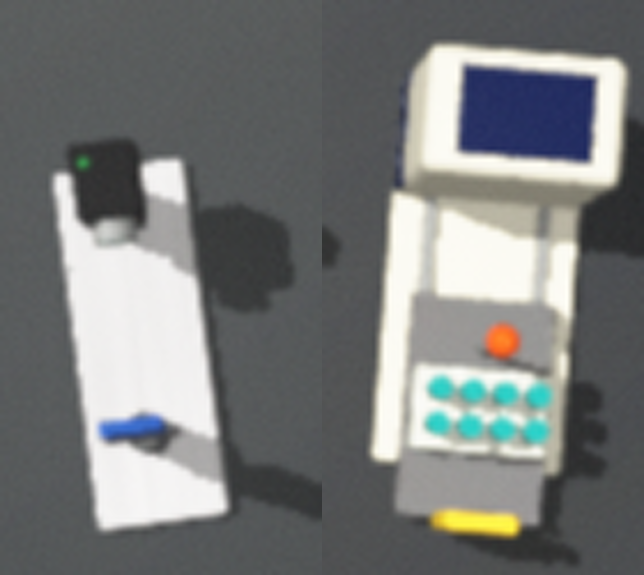

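View pics/sidec.png

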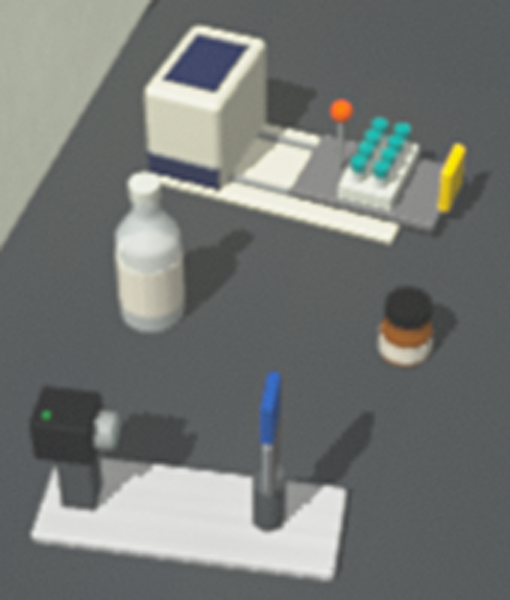

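The enlarged crops show the grip's top middle at about (132,427) in the top crop and (272,377) in the side crop. The ball is at (502,340) and (341,111), and the yellow handle's top at (476,519) and (455,160). The corners of the head plate, dock plate and housing are clear too.

```bash
cat > h.py <<'E'
from plant import env, imaging
import numpy as np, cv2
def cam(n):
    c=imaging.camera_model(n); return c,np.array(c["R"]),np.array(c["t"])
def ray(n,p):
    c,R,t=cam(n); d=R.T@np.array([(p[0]-c["cx"])/c["fx"],(p[1]-c["cy"])/c["fy"],1]); return -R.T@t,d
def plane(n,p,z):
    o,d=ray(n,p); return o+d*(z-o[2])/d[2]
def tri(pt,ps):
    A=[];b=[]
    (o1,d1),(o2,d2)=ray("top",pt),ray("side",ps)
    k=np.linalg.lstsq(np.stack([d1,-d2],1),o2-o1,rcond=None)[0]
    a,c=o1+k[0]*d1,o2+k[1]*d2; return (a+c)/2,np.linalg.norm(a-c)
def T(x,y,off=240): return ((x+.5)/4.6-.5+off,(y+.5)/4.6-.5+120)
def D(x,y): return T(x-322,y,380)
def S(x,y): return ((x+.5)/3-.5+230,(y+.5)/3-.5+110)
E
python3 - <<'E'
from h import *
np.set_printoptions(precision=4,suppress=True)
for n,a,b in [("ball",D(502,340),S(341,111)),("grip top",T(132,427),S(272,377)),("handle top",D(476,519),S(455,160)),("lens",T(112,238),S(110,430))]: print(n,*tri(a,b))
c=[plane("top",T(*p),.012)[:2] for p in [(53,177),(184,160),(228,511),(99,530)]]
cs=[plane("side",S(*p),.012)[:2] for p in [(32,540),(60,456),(347,486),(332,577)]]
for q in (c,cs):
    q=np.array(q);print("head",q.tolist(),np.linalg.norm(np.roll(q,-1,0)-q,axis=1))
    for i,j in((3,0),(2,1)): d=q[j]-q[i];print(" yaw",np.arctan2(d[1],d[0]))
    m=(q[2]+q[3])/2;n=(q[0]+q[1])/2;e=(n-m)/np.linalg.norm(n-m);print(" spindle",m+.06*e, (q.mean(0))-.065*e)
d=[plane("top",D(*p),.010)[:2] for p in [(392,190),(372,460),(560,472),(577,205)]];print("dockplate",np.array(d).tolist())
for i,j in((1,0),(2,3)): e=d[j]-d[i];print(" yaw",np.arctan2(e[1],e[0]))
d=[plane("top",D(*p),.12)[:2] for p in [(428,43),(628,62),(614,192),(410,172)]];print("housing",np.array(d).tolist(),[np.arctan2(*(d[j]-d[i])[::-1]) for i,j in((3,0),(2,1))],[np.arctan2(*(d[j]-d[i])[::-1])+np.pi/2 for i,j in((0,1),(3,2))],np.mean(d,0))
e=[plane("top",D(*p),.075)[:2] for p in [(432,519),(520,522)]];print("handle ends",e)
for n,p,z in (("jar",(347,233),.062),("water",(343,150),.16),("amber",(195,246),.15)): print(n,plane("top",p,z))
E
```

```text
ball [ 0.6433 -0.2177  0.1001] 0.0010625930309906958
grip top [0.5935 0.229  0.1809] 0.0015935829651794384
handle top [ 0.5245 -0.2018  0.0753] 0.004919601781028615
lens [0.7214 0.2479 0.1031] 0.001003723637094496
head [[0.7772468168530251, 0.2980078243723966], [0.7872582235175203, 0.20650959947000047], [0.5417624951214709, 0.18044878781671064], [0.5307047174033437, 0.26973622263187524]] [0.092  0.2469 0.09   0.2482]
 yaw 0.11417380079420045
 yaw 0.10575978147724478
 spindle [0.5959 0.2317] [0.5946 0.2315]
head [[0.7759719397392878, 0.30302489502777563], [0.7861450530673464, 0.2128195263529803], [0.5409152903831866, 0.1793614978344995], [0.5313871247745664, 0.2736143892251808]] [0.0908 0.2475 0.0947 0.2463]
 yaw 0.11967207226257588
 yaw 0.13559819790277083
 spindle [0.5957 0.2341] [0.5941 0.2339]
dockplate [[0.7584928192789677, -0.16380791735751807], [0.5697353105959683, -0.1437172795328985], [0.5584089410290559, -0.2743654276117099], [0.7451121159981754, -0.2932933042653949]]
 yaw -0.10603701418529975
 yaw -0.10103431797548969
housing [[0.8376037479130066, -0.171885000052424], [0.8223352247906371, -0.30225926233849343], [0.7370420841909289, -0.2897697340106976], [0.7529997559901278, -0.15730738877775927]] [np.float64(-0.17062864393222466), np.float64(-0.1453973067407773)] [np.float64(-0.1165819602671303), np.float64(-0.11989173024651922)] [ 0.7875 -0.2303]
handle ends [array([ 0.5276, -0.1722]), array([ 0.5243, -0.2308])]
jar [ 0.53   -0.0002  0.062 ]
water [0.7704 0.0113 0.16  ]
amber [0.5023 0.4445 0.15  ]
```

Measured: the dock's yaw is about -0.108 and its home origin is near (0.582,-0.209). The handle front is now at (0.519,-0.202), so the carriage is about 63 mm out. The spindle is at (0.595,0.2325) and the head's yaw about 0.117. The jar is at (0.53,0) and the bottles are clear of the path. Next I fly to just in front of the handle.

Emit:
drive_tool(
  steps="0 2.2 -4.4 0 0 0 0.5;0 2.2 -4.4 0 0 0 0.5;0 2.2 -4.4 0 0 0 0.5;0 2.2 -4.4 0 0 0 0.5;0 2.2 -4.4 0 0 0 0.5;0 2.2 -4.4 0 0 0 0.5;0 2.2 -4.4 0 0 0 0.5;0 2.2 -4.4 0 0 0 0.5;0 2.2 -4.4 0 0 0 0.5;0 2.2 -4.4 0 0 0 0.5;0 2.2 -4.4 0 0 0 0.5;0 2.2 -4.4 0 0 0 0.5;0 2.2 -4.4 0 0 0 0.5;0 2.2 -4.4 0 0 0 0.5;0 2.2 -4.4 0 0 0 0.5;0 2.2 -4.4 0 0 0 0.5;0 0 0 0 0 0 0.3;0 0 0 0 0 0 0;0 0 0 0 0 0 0",
)

```text
t: 2.52
tcp_pos: [0.4826, -0.1946, 0.239]
tool_rot: [0.053, 0.999, 0.0, 0.0]
contact_force: [0.2, -0.5, -0.8]
opening: 0.0006
gripper_force: 0.0
```

Emit:
drive_tool(
  steps="0 0 -0.3 -5 0 0 0;0 0 0 -5 0 0 0;0 0 0 -5 0 0 0;0 0 0 -3.4 0 0 0;0 0 0 0 0 0 0;0 1.2 -0.13 0 0 0 0;0 1.2 -0.13 0 0 0 0;0 1.0 -0.11 0 0 0 0;0 1.0 -0.11 0 0 0 0;0 1.0 -0.11 0 0 0 0;0 1.0 -0.11 0 0 0 0;0 0 0 0 0 0 0",
)

```text
t: 4.03
tcp_pos: [0.5475, -0.2056, 0.0546]
tool_rot: [0.053, 0.999, -0.0, 0.0]
contact_force: [0.1, 0.2, 0.5]
opening: 0.0006
gripper_force: 0.0
```

Emit:
drive_tool(
  steps="0 0.6 -0.06 0 0 0 0;0 0.6 -0.06 0 0 0 0;0 0.6 -0.06 0 0 0 0;0 0.4 -0.04 0 0 0 0",
)

```text
t: 4.53
tcp_pos: [0.5691, -0.2078, 0.0546]
tool_rot: [0.053, 0.999, -0.0, -0.0]
contact_force: [-2.1, -0.2, -1.2]
opening: 0.0001
gripper_force: 0.8
```

Pushing against about 2 N of friction, so the carriage is moving. I carry on in small steps until it stops.

Emit:
drive_tool(
  steps="0 0.3 -0.03 0 0 0 0;0 0.3 -0.03 0 0 0 0",
)

```text
t: 4.78
tcp_pos: [0.5748, -0.2083, 0.0547]
tool_rot: [0.053, 0.999, 0.0, -0.0]
contact_force: [-13.9, 0.5, 3.1]
opening: 0.0007
gripper_force: 7.2
```

Emit:
drive_tool(
  steps="0 0.3 -0.03 0 0 0 0;0 0.3 -0.03 0 0 0 0",
)

```text
t: 5.03
tcp_pos: [0.5749, -0.2083, 0.0547]
tool_rot: [0.053, 0.999, 0.002, -0.009]
contact_force: [-51.3, 2.8, 28.6]
opening: 0.0009
gripper_force: 25.8
```

The force rose to 51 N with no further motion, so the carriage is home. I retreat, lift and go above the mirror.

Emit:
drive_tool(
  steps="0 -2 0.2 0 0 0 0;0 -2 0.2 0 0 0 0;0 0 0 5 0 0 0;0 0 0 5 0 0 -5;0 0 0 5 0 0 -9;1 0 0 4 0 0 -9;1 1 4 0 0 0 -9;1 1 4 0 0 0 -9;1 1 4 0 0 0 -9;1 1 4 0 0 0 -9;1 1 4 0 0 0 -9;1 1 4 0 0 0 -9;1 0 4 0 0 0 0;1 0 4 0 0 0 0;1 0 4 0 0 0 0;1 0 4 0 0 0 0;1 0 3 0 0 0 0;1 0 0 0 0 0 0;1 0 0 0 0 0 0",
)

```text
t: 7.4
tcp_pos: [0.601, 0.2244, 0.2449]
tool_rot: [0.664, 0.748, 0.0, 0.0]
contact_force: [1.3, -0.7, 0.9]
opening: 0.0885
gripper_force: 0.0
```

```bash
python3 - <<'E'
from h import *
s=env.read_state(); print(s["t"],s["tcp_pos"],s["tool_rot"],s["joint_pos"])
w=imaging.get_image("wrist")[:,:,::-1]; t=imaging.get_image("top")[:,:,::-1]; sd=imaging.get_image("side")[:,:,::-1]
for n,i in zip("wts",(w,t,sd)): cv2.imwrite(f"pics/{n}1.png",i)
b=cv2.resize(t[120:245,380:450],None,fx=4,fy=4,interpolation=cv2.INTER_CUBIC)
b2=cv2.resize(sd[130:230,270:400],None,fx=3.2,fy=3.2,interpolation=cv2.INTER_CUBIC)
o=np.zeros((500,280+416,3),np.uint8);o[:,:280]=b;o[:320,280:]=b2;cv2.imwrite("pics/dock1.png",o)
E
```

```text
7.4 [0.60100512 0.22442036 0.24485734] [6.63567889e-01 7.48116041e-01 1.06338597e-04 1.87835374e-04] [ 1.75147474e-01  5.75458547e-01  1.09097767e+00 -1.63112608e-04
  1.47475644e+00  5.55225941e-02]
```

View pics/w1.png

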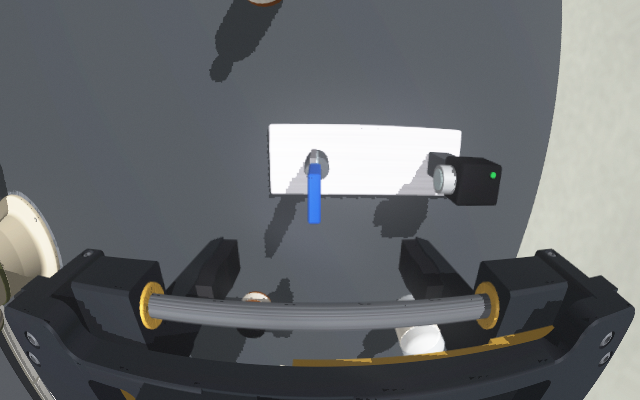

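View pics/dock1.png

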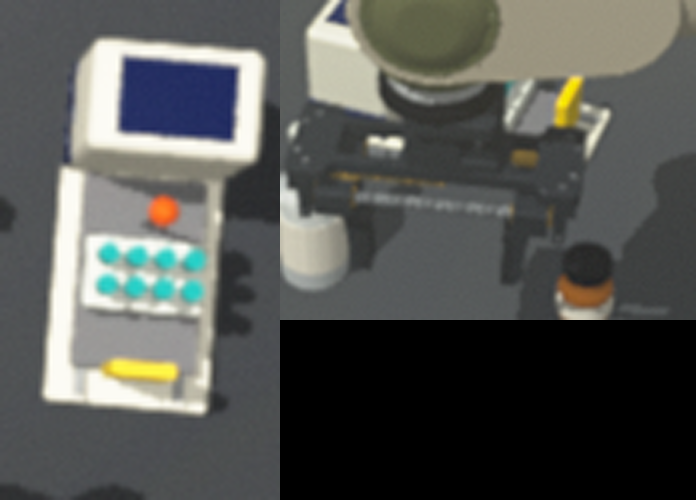

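The wrist view shows the grip squarely under the gripper: its blue top ends at (314,223). The head plate's corners are at (269,125), (461,130) and (271,194). The dock crop shows the carriage home against the housing, with the ball at crop (163,211). I fit the head pose to these and work out the mirror angle.

```bash
cat >> h.py <<'E'
from scipy.spatial.transform import Rotation as Ro
from scipy.optimize import least_squares
def wproj(X,p,q):
    c=imaging.camera_model("wrist"); M=np.array(c["tool_from_camera"])
    t=(np.atleast_2d(X)-p)@Ro.from_quat(q).as_matrix(); k=(t-M[:3,3])@M[:3,:3]
    r=np.linalg.norm(k[:,:2],axis=1); th=np.arctan2(r,k[:,2])
    return k[:,:2]/r[:,None]*(th*c["fx"])[:,None]+[c["cx"],c["cy"]]
E
python3 - <<'E'
from h import *
np.set_printoptions(precision=4,suppress=True)
s=env.read_state();p,q=s["tcp_pos"],s["tool_rot"]
w=cv2.imread("pics/w1.png").astype(int)
m=((w[...,0]>150)&(w[...,2]<110)&(w[...,0]-w[...,2]>80)); m[240:]=0
r=np.where(m);print("blue rows",r[0].min(),r[0].max(),"cols",r[1].min(),r[1].max())
for y in (180,195,210,220): c=np.where(m[y])[0];print(y,c.min(),c.max())
M=np.array([[-.06,.045,.012],[.19,.045,.012],[-.06,-.045,.012],[-.006,-.02,.17],[.004,-.02,.17]])
obs=np.array([(269,124.5),(461,130),(271,194.5),(308,223.5),(320,223.5)])
def W(a,M):
    c,n=np.cos(a[2]),np.sin(a[2]);return np.c_[a[0]+c*M[:,0]-n*M[:,1],a[1]+n*M[:,0]+c*M[:,1],M[:,2]]
f=least_squares(lambda a:(wproj(W(a,M),p,q)-obs).ravel(),[.595,.2325,.117]);print(f.x,f.fun.reshape(-1,2))
print("lens proj",wproj(W(f.x,np.array([[.123,0,.1]])),p,q))
b=plane("top",((163+.5)/4-.5+380,(211+.5)/4-.5+120),.1);print("ball",b)
for sp in (f.x,np.array([.595,.2325,.117])):
    be=np.arctan2(b[1]-sp[1],b[0]-sp[0]);print("ball ang",be,"mirror",(be+sp[2])/2,"turn deg",np.degrees((be-sp[2])/2),"y-axis final deg",np.degrees((be+sp[2])/2))
E
```

```text
blue rows 164 223 cols 308 320
180 308 319
195 308 320
210 308 320
220 308 320
[0.5986 0.23   0.1139] [[-1.0294 -0.6089]
 [ 1.5592 -0.4083]
 [-0.8291 -0.3441]
 [-0.332   0.4607]
 [ 0.6663  0.5358]]
lens proj [[437.6052 178.4002]]
ball [ 0.7079 -0.2249  0.1   ]
ball ang -1.334934437706426 mirror -0.6105180529397555 turn deg -41.506001457255365 y-axis final deg -34.98010774999255
ball ang -1.3287771185404655 mirror -0.6058885592702328 turn deg -41.418463504476996 y-axis final deg -34.714857301446365
```

The fit is good: spindle at (0.598,0.230), head yaw 0.114, turn needed about -41.5°, with the gripper already aligned to 0.3°. I descend, grip and then turn.

Emit:
drive_tool(
  steps="1 -0.4 0.6 0 0 0 -0.3;1 0 0 -3 0 0 0;1 0 0 -3 0 0 0;1 0 0 -2.5 0 0 0;1 0 0 -2.2 0 0 0;1 0 0 0 0 0 0;0 0 0 0 0 0 0;0 0 0 0 0 0 0;0 0 0 0 0 0 0;0 0 0 0 0 0 0;0 0 0 0 0 0 0;0 0 0 0 0 0 0",
)

```text
t: 9.05
tcp_pos: [0.5968, 0.231, 0.1377]
tool_rot: [0.665, 0.746, 0.0, 0.0]
contact_force: [-0.8, -1.3, -0.6]
opening: 0.0303
gripper_force: 0.0
```

Emit:
drive_tool(
  steps="0 0 0 0 0 0 0;0 0 0 0 0 0 0;0 0 0 0 0 0 0;0 0 0 0 0 0 0",
)

```text
t: 9.55
tcp_pos: [0.5963, 0.231, 0.1377]
tool_rot: [0.665, 0.747, -0.001, -0.0]
contact_force: [-5.0, -1.7, 2.4]
opening: 0.0093
gripper_force: 30.0
```

The mirror grip is held (9.3 mm, 30 N). I turn it by -41.5° about the spindle.

Emit:
drive_tool(
  steps="0 0 0 0 0 0 -4;0 0 0.01 0 0 0 -5;0 0 0.01 0 0 0 -5;0 0 0.01 0 0 0 -5;0 0 0.01 0 0 0 -5;0 0 0.01 0 0 0 -5;0 0 0.01 0 0 0 -5;0 0 0.01 0 0 0 -4;0 0 0 0 0 0 -3.5;0 0 0 0 0 0 0;0 0 0 0 0 0 0;0 0 0 0 0 0 0;0 0 0 0 0 0 0",
)

```text
t: 11.18
tcp_pos: [0.5967, 0.2316, 0.1377]
tool_rot: [0.887, 0.462, -0.0, -0.0]
contact_force: [-4.8, -2.8, 1.4]
opening: 0.0095
gripper_force: 30.0
```

```bash
python3 - <<'E'
from h import *
np.set_printoptions(precision=4,suppress=True)
s=env.read_state();R=Ro.from_quat(s["tool_rot"]).as_matrix()
print(s["t"],s["tcp_pos"],np.degrees(np.arctan2(R[1,1],R[0,1])),s["contact_force"],s["gripper_force"],s["opening"])
w=imaging.get_image("wrist")[:,:,::-1];t=imaging.get_image("top")[:,:,::-1]
cv2.imwrite("pics/w2.png",w);cv2.imwrite("pics/t2.png",t)
cv2.imwrite("pics/w2c.png",cv2.resize(w[100:300,210:430],None,fx=3,fy=3,interpolation=cv2.INTER_CUBIC))
o=cv2.cvtColor(t,cv2.COLOR_BGR2HSV);m=cv2.inRange(o,(2,200,180),(12,255,255));m[:150]=0;m[:,:390]=0;m[:,450:]=0
mo=cv2.moments(m,True);u=(mo["m10"]/mo["m00"],mo["m01"]/mo["m00"]);print(u,mo["m00"]);b=plane("top",u,.1);print("ball",b)
for sp in ((.5986,.23,.114),(.595,.2325,.117)):
    be=np.arctan2(b[1]-sp[1],b[0]-sp[0]);print(np.degrees((be+sp[2])/2))
E
```

```text
11.175 [0.5967 0.2316 0.1377] -34.903756750581785 [-4.7656 -2.7594  1.3846] 30.00037232413888 0.009517574817123555
(420.59090909090907, 172.3181818181818) 22.0
ball [ 0.7081 -0.2256  0.1   ]
-34.97812187005056
-34.71511960150818
```

View pics/w2c.png

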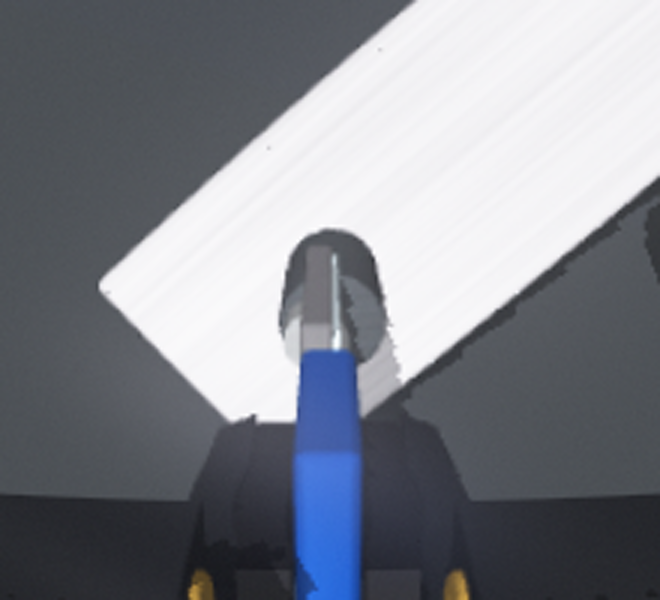

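The close view shows the blue grip upright between the pads (columns 295–360), lined up with the tool, so the mirror is at -34.9° against a target of -34.7° to -35.0°. The carriage is still home. Handing in.

```bash
python3 -c "
from plant import env
print(env.job_done())"
```

```text
the job is handed in; nothing more can be done
None
```

I pushed the carriage home against its stop, and the mirror is held at -34.9° (target about -34.85°) so the camera's line of sight should meet the ball. I didn't touch the jar or the bottles. The job is handed in at about 11 s, but the hand-in call gave no verdict.

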